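# Hold the inspection flap of the pink dish's chamber at its marked angle

### The job

One of the two inspection chambers holds the dish with the pink lid. Swing that chamber's flap up by its black handle until its pointer lines up with the red clip on that chamber's own scale, and finish while still holding it there, steady, as it falls shut if let go. Leave the other chamber shut, the red clips as they are set, and the marker pen and the bottle where they are.

Things in the scene. Friction and masses are not known exactly. Their poses are not given: they have to be found in the camera images.
- chamber_left: The left inspection chamber: a white open-topped box fixed to the bench, 106 (x) by 130 (y) by 60 mm high, covered by a blue-framed clear flap. Origin: centre of its underside. Its own -x is its front (towards the robot), +y its left, z up.
- flap_left_hinge (a point): Middle of the left flap's hinge line, which runs along the chamber's own x axis over its left wall: 62 mm to the left (+y) of the chamber's centre and 64 mm above its underside. Fixed to the chamber.
- flap_left_grip (a point): Grip point on the left flap's handle: a black round bar, 10 mm diameter, parallel to the hinge, sticking 52 mm out of the front of the flap's free right-hand end; the flap's edge is 23 mm behind the point, an end flange (16 mm dia.) 25 mm before it. Moves on a 122 mm radius about the hinge line, 78 mm in front (chamber -x) of the hinge's middle. May turn between fingers that pinch it from above.
- flap_left (a joint): Angle of the left flap, rad: 0 = shut, level on the box; grows as the free right-hand end swings up and over to the left, 1.57 = upright, stop at 1.75. The flap is 135 mm long, 6 mm thick, about 0.2 kg; the hinge is slack, so it falls shut when let go below upright.
- flap_left_pointer (a point): Tip of the left flap's black pointer, at the rear of its free end, 140 mm from the hinge line; it sweeps in front of the white curved scale behind the chamber.
- clip_left (a joint): Angle of the red clip on the left chamber's scale, rad, about the same hinge line and with the same zero and direction as flap_left: the marked angle. It lies between 0.4 and 1.2 and stays put unless pushed.
- clip_left_mark (a point): Point of the red clip (a red block about 8 by 14 by 38 mm on the white curved scale at the rear of the left chamber), 140 mm from the hinge line: where the pointer's tip stands when the flap is at the marked angle.
- chamber_right: The right inspection chamber: a white open-topped box fixed to the bench, 106 (x) by 130 (y) by 60 mm high, covered by a blue-framed clear flap. Origin: centre of its underside. Its own -x is its front (towards the robot), +y its left, z up.
- flap_right_hinge (a point): Middle of the right flap's hinge line, which runs along the chamber's own x axis over its left wall: 62 mm to the left (+y) of the chamber's centre and 64 mm above its underside. Fixed to the chamber.
- flap_right_grip (a point): Grip point on the right flap's handle: a black round bar, 10 mm diameter, parallel to the hinge, sticking 52 mm out of the front of the flap's free right-hand end; the flap's edge is 23 mm behind the point, an end flange (16 mm dia.) 25 mm before it. Moves on a 122 mm radius about the hinge line, 78 mm in front (chamber -x) of the hinge's middle. May turn between fingers that pinch it from above.
- flap_right (a joint): Angle of the right flap, rad: 0 = shut, level on the box; grows as the free right-hand end swings up and over to the left, 1.57 = upright, stop at 1.75. The flap is 135 mm long, 6 mm thick, about 0.2 kg; the hinge is slack, so it falls shut when let go below upright.
- flap_right_pointer (a point): Tip of the right flap's black pointer, at the rear of its free end, 140 mm from the hinge line; it sweeps in front of the white curved scale behind the chamber.
- clip_right (a joint): Angle of the red clip on the right chamber's scale, rad, about the same hinge line and with the same zero and direction as flap_right: the marked angle. It lies between 0.4 and 1.2 and stays put unless pushed.
- clip_right_mark (a point): Point of the red clip (a red block about 8 by 14 by 38 mm on the white curved scale at the rear of the right chamber), 140 mm from the hinge line: where the pointer's tip stands when the flap is at the marked angle.
- dish_pink_center (a point): Centre of the round flat dish with the PINK lid, 91 mm across and 16 mm high, loose inside one of the two chambers (either one), seen through the flap. z up.
- dish_cream_center (a point): Centre of the round flat dish with the pale cream lid, 91 mm across and 16 mm high, loose inside the other chamber. z up.
- buffer: Bystander: standing white bottle with a blue cap, 52 mm across, 106 mm high, between the chambers. Origin: centre of its underside.
- marker: Bystander: black marker pen, 16 by 140 by 17 mm, lying near the front edge of the bench between the chambers. Origin: centre of its underside.

How it is judged:
By the outcome, as a careful person would: the job done as asked, in the order asked, and still so for the second after the job is handed in, while the arm keeps its last pose, push and grip.
It also fails if it takes over 29 s, if anything falls off the work surface, if the arm or the gripper's body presses on something with over 40 N, if the wrist force passes 120 N, or if a joint passes its speed limit or range.

### The arm

A 6-joint arm with a two-finger parallel gripper is mounted at the origin on a cart in front of the work surface, level with it; the furniture and walls round the work are solid. World frame = base frame: x ahead of the robot, y to its left, z up, the work surface at z = 0. Lengths are in m, angles in rad, forces in N, time in s.
With the tool pointing down it reaches from about 0.275 to 0.775 m from the base axis. Payload 14.6 kg.
Tool frame: the origin (TCP) lies midway between the tips of the shut fingers; the grasp point (between the pads) lies 19 mm behind it (manip.grip_depth is the distance from the TCP to the grasp point, in m); z points along the fingers, y is the line along which they close (so a half turn about z gives the same grasp; the last joint's range is limited). The gripper opens to 85 mm and grips with 20 to 120 N. Pads are 22 mm wide; open, the fingers measure 114 mm over their backs; the gripper's body (76 mm by 85 mm) begins 54 mm behind the grasp point. The pads swing forward as they close: fully open they stand 13 mm farther back than shut.
Start: joints at [-1.448, 0.263, -0.048, 1.259, 0, 1.415], TCP at [0.144, -0.505, 0.231] pointing down, gripper open.
Joint ranges: [-2.65, 2.65], [-0.89, 1.7], [-1.18, 1.37], [-2.13, 2.11], [-1.35, 1.29], [-3.14, 3.14]. Speed limits (rad/s): [1.89, 1.89, 2.57, 2.79, 3.14, 3.14].

### API

Orientations are given as a unit quaternion [x, y, z, w].
In Python, from station import manip, eyes, order gives the robot as it stands.
- The arm moves only by the tool step_arm, never from a script. Its argument "increments" is text: rows parted by semicolons, each of 5 numbers parted by spaces: the shift along the tool's x, y, z in cm, then the turn about the tool's z in degrees, then the finger opening in cm, from 0 to 8.54. A call has 1 to 20 rows; each row shifts and turns the commanded pose from where the row before left it, along the tool's axes as they then stand; what a row does not reach is not made up. A row lasts 1/12 s, in which the tool goes at most 41.7 mm and 7.16 degrees, less where a joint would pass 70% of its speed; a pose out of reach is approached as far as the arm can. A call is refused whole if a number of a shift passes 4.17 or a number of a turn 7.16, either way. A call with a gripper value outside its range is refused whole. The fingers move at their own pace and stop on an object; "squeeze" is the grip in N (left out, the last holds). Time passes only in rows, so rows that do not move let the fingers close. It gives the time, the measured TCP pose, the force, the opening and the grip force at its end, in the units of the state.
- manip.get_obs(): the state, without advancing time (a new reading comes with each control period).
- eyes.grab_frame(name): name is "scene" or "top"; returns (picture, depth): 400x640x3 uint8, blue, green, red; 400x640 float32, m along the optical axis (not along the pixel's ray), 0 where there is no reading.
- eyes.calibration(name): a dict with "vfov" (degrees; the focal length in pixels is half the picture's height over the tangent of half this angle, whatever the lens; pixels are square), "cx", "cy" (the principal point, pixels), "R" (3x3) and "t" (3): a world point X has camera coordinates R X + t. Camera axes: x right, y down, z forward; pixel columns grow to the right and rows downward; lengths in m; the calibration is good to about 2 mm. A picture is of the moment at which its call begins. calibration takes no time and is no camera call.
- order.job_done(): hands the job in; it is judged then, once.
The state is a dict: "clock": time; "qpos": joint angles; "joint_velocities": joint speeds; "effort": joint torques, N m; "tcp_pos": TCP position; "tcp_rot": TCP orientation; "ft_force": force on the tool from outside, world axes, zero at the start; "moment": the same for the moment, N m; "gripper_width": finger opening in m; "grasp_force": force on a finger pad.
Only numpy, scipy, OpenCV 4.12 (cv2) and the standard library are available. Lean on these libraries where they do the work, as an engineer would, in place of code of your own. Each camera call takes 0.05 s, during which the arm holds its last target. There are 200 camera calls.

## Working session

There is one attempt and no reset: what is moved stays moved. The work goes in short steps, Python scripts to look and compute and a tool call to move; the robot and the scene stay as the last step left them, time stands still between calls to the robot, and variables do not carry over. Pictures are saved under pics/ and viewed, at most 10 in all, crops included, and the job is handed in when it is done.

Besides the shell and the picture viewer there is one more tool, called after "Emit:" by a JSON object that holds its "op" and its "data". step_arm: Moves the arm, as the interface text tells. Its arguments: {"type":"object","properties":{"increments":{"type":"string"},"squeeze":{"type":"number"}},"required":["increments"]}

```bash
mkdir -p pics; cat > h.py <<'E'
import numpy as np, cv2
from station import manip, eyes, order
def grab(n,tag):
    p,d=eyes.grab_frame(n); cv2.imwrite(f'pics/{tag}.png',p); np.save(f'pics/{tag}.npy',d); return p,d
def K(n):
    c=eyes.calibration(n); f=200/np.tan(np.radians(c['vfov'])/2); return f,c['cx'],c['cy'],np.array(c['R']),np.array(c['t'])
def unproj(n,d,u,v,r=1):
    f,cx,cy,R,t=K(n); w=d[v-r:v+r+1,u-r:u+r+1]; z=np.median(w[w>0]) 
    return R.T@(np.array([(u-cx)/f*z,(v-cy)/f*z,z])-t)
def ray(n,u,v):
    f,cx,cy,R,t=K(n); return -R.T@t, R.T@np.array([(u-cx)/f,(v-cy)/f,1])
def proj(n,X):
    f,cx,cy,R,t=K(n); c=R@np.array(X)+t; return c[0]/c[2]*f+cx, c[1]/c[2]*f+cy
E
python3 - <<'E'
from h import *
for n in('scene','top'):
    grab(n,n+'0'); print(n,K(n))
print(manip.get_obs(), manip.grip_depth)
E
```

```text
scene (np.float64(438.2352046927963), 309.9440136486448, 201.43003868137586, array([[-0.70138709, -0.71275933,  0.00550361],
       [-0.40266982,  0.38985033, -0.82817494],
       [ 0.58814383, -0.58308735, -0.56044266]]), array([0.35593845, 0.26915153, 0.85428749]))
top (np.float64(364.49451486360715), 323.8092859935054, 194.5703110215167, array([[ 1.93359004e-04, -9.99925557e-01,  1.22001605e-02],
       [-9.96557651e-01, -1.20410192e-03, -8.28939002e-02],
       [ 8.29024195e-02, -1.21421351e-02, -9.96483697e-01]]), array([0.00272214, 0.51009221, 0.94579619]))
{'clock': 0.1, 'qpos': array([-1.44832698e+00,  2.63501273e-01, -4.88589158e-02,  1.25938556e+00,
       -4.15030593e-05,  1.41549756e+00]), 'joint_velocities': array([ 0.0007621 , -0.00053329,  0.00349124,  0.00019899,  0.00018922,
       -0.00070487]), 'effort': array([ 2.90868891e-03, -6.38576603e+01,  3.85063791e+01,  9.96411487e-03,
       -1.62108927e-04, -3.14980400e-05]), 'tcp_pos': array([ 0.1439153 , -0.5046455 ,  0.23086495]), 'tcp_rot': array([ 9.90370989e-01,  1.38437995e-01, -1.29568036e-05, -4.74989776e-04]), 'ft_force': array([ 0.27134901, -0.92089832, -0.13824203]), 'moment': array([-0.00162165, -0.00199135, -0.03391495]), 'grasp_force': 0.0, 'gripper_width': 0.08539307888384945} 0.0187
```

View pics/scene0.png

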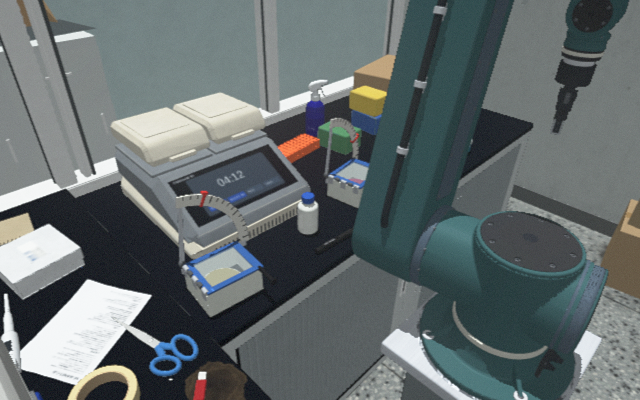

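View pics/top0.png

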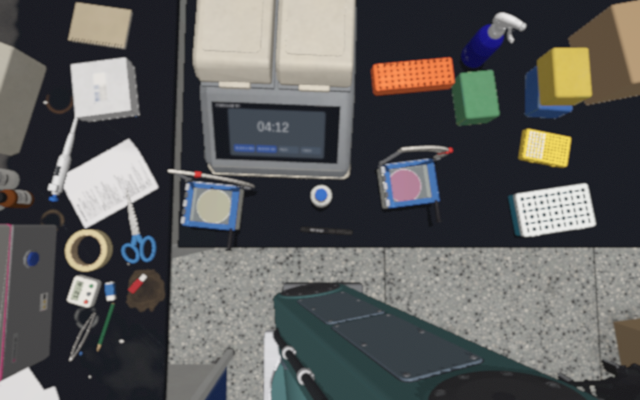

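The pink lid is in the right chamber (top image, about 407,185). Its clip shows red near (445,151). The cream lid is in the left chamber. I'll enlarge the right chamber next.

```bash
python3 - <<'E'
from h import *
p=cv2.imread('pics/top0.png'); c=p[135:235,365:465]; cv2.imwrite('pics/c1.png',cv2.resize(c,(600,600),interpolation=cv2.INTER_CUBIC))
d=np.load('pics/top0.npy')
for u,v in [(445,151),(448,151),(441,152),(435,215),(432,206),(386,206),(436,205),(433,163),(383,168)]: print(u,v,unproj('top',d,u,v).round(4))
hsv=cv2.cvtColor(p,cv2.COLOR_BGR2HSV)
m=((hsv[...,0]<8)|(hsv[...,0]>172))&(hsv[...,1]>150)&(hsv[...,2]>90)
for v,u in np.argwhere(m):
    if 365<u<465 and 135<v<235: print(u,v,p[v,u],unproj('top',d,u,v,0).round(4))
E
```

```text
445 151 [ 0.6051 -0.2837  0.1332]
448 151 [ 0.6053 -0.2912  0.1323]
441 152 [ 0.6042 -0.2767  0.1254]
435 215 [ 0.4566 -0.2979  0.0015]
432 206 [ 0.4811 -0.2911 -0.0007]
386 206 [ 0.4779 -0.1549  0.059 ]
436 205 [ 0.4801 -0.2798  0.0683]
433 163 [ 0.5986 -0.2956  0.0027]
383 168 [ 0.574  -0.1467  0.0692]
449 147 [ 47  45 128] [ 0.6432 -0.341   0.002 ]
450 147 [ 45  43 134] [ 0.6435 -0.3443  0.0007]
451 147 [ 42  38 113] [ 0.6446 -0.3489 -0.0042]
449 148 [ 67  70 180] [ 0.6121 -0.293   0.1344]
450 148 [ 58  60 189] [ 0.6112 -0.2939  0.1386]
451 148 [ 51  52 168] [ 0.6119 -0.2975  0.1353]
452 148 [ 42  40 119] [ 0.6407 -0.3497  0.0008]
450 149 [ 65  70 206] [ 0.6093 -0.2947  0.1361]
451 149 [ 58  62 193] [ 0.6095 -0.2975  0.1351]
452 149 [ 47  46 148] [ 0.6386 -0.3508 -0.0025]
449 150 [ 76  81 189] [ 0.6069 -0.2923  0.1361]
450 150 [ 65  69 206] [ 0.6065 -0.294   0.138 ]
451 150 [ 59  63 198] [ 0.6071 -0.2973  0.1354]
452 150 [ 48  47 157] [ 0.6356 -0.3504 -0.0015]
453 150 [41 36 93] [ 0.6351 -0.3522  0.0011]
449 151 [ 62  66 176] [ 0.605  -0.2931  0.1337]
450 151 [ 57  60 187] [ 0.6045 -0.2946  0.136 ]
451 151 [ 51  53 177] [ 0.6043 -0.2966  0.1372]
452 151 [ 43  42 138] [ 6.324e-01 -3.495e-01  6.000e-04]
445 152 [ 56  59 138] [ 0.6043 -0.2864  0.1254]
446 152 [ 60  63 168] [ 0.6037 -0.2879  0.1279]
447 152 [ 64  68 179] [ 0.6037 -0.2902  0.1283]
448 152 [ 59  63 164] [ 0.603  -0.2915  0.1314]
449 152 [ 48  50 146] [ 0.6032 -0.2941  0.1308]
450 152 [ 44  45 140] [ 0.6039 -0.2977  0.1274]
451 152 [ 41  40 127] [ 6.298e-01 -3.470e-01 -2.000e-04]
452 152 [39 35 94] [ 6.298e-01 -3.498e-01 -4.000e-04]
447 153 [ 58  59 147] [ 0.6075 -0.3013  0.0968]
448 153 [ 52  52 127] [ 0.6271 -0.3388 -0.0008]
```

View pics/c1.png

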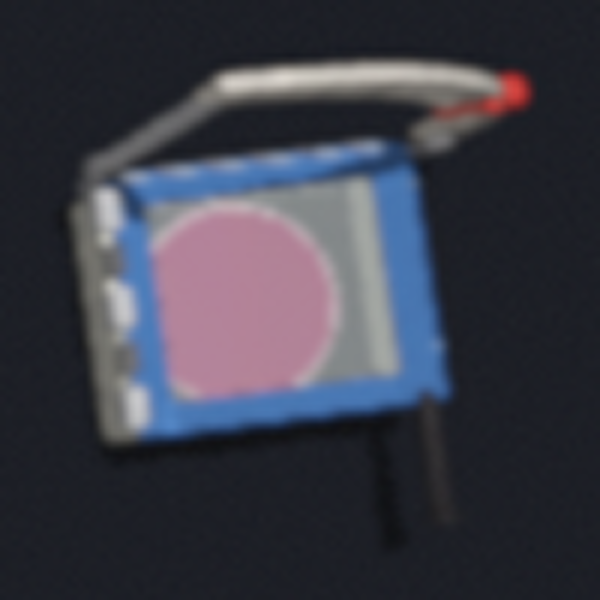

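```bash
cat >> h.py <<'E'
def cloud(n,d):
    f,cx,cy,R,t=K(n); v,u=np.mgrid[:400,:640]; z=d
    P=np.stack([(u-cx)/f*z,(v-cy)/f*z,z],-1); return (P-t)@R
E
python3 - <<'E'
from h import *
p=cv2.imread('pics/top0.png'); d=np.load('pics/top0.npy'); P=cloud('top',d)
hsv=cv2.cvtColor(p,cv2.COLOR_BGR2HSV)
roi=np.zeros((400,640),bool); roi[140:230,370:460]=1
b=roi&(abs(hsv[...,0].astype(int)-108)<12)&(hsv[...,1]>110)&(hsv[...,2]>90)
q=P[b]; print('blue z',np.percentile(q[:,2],[5,50,95]).round(4),b.sum())
# intersect rays with flap-top plane
z0=np.median(q[:,2]); f,cx,cy,R,t=K('top'); o=-R.T@t
def onz(u,v,z):
    o_,r=ray('top',u,v); return o_+r*(z-o_[2])/r[2]
xy=np.array([onz(u,v,z0)[:2] for v,u in np.argwhere(b)])
print(cv2.minAreaRect((xy*1000).astype(np.float32)))
print((cv2.boxPoints(cv2.minAreaRect((xy*1000).astype(np.float32)))).round(1))
for x,y in [(450,395),(420,145),(125,180),(145,435),(428,400),(447,520)]:
    print(x,y,onz(365+x/6-.42,135+y/6-.42,.064 if x in(428,447) else z0).round(4))
k=roi&(P[...,2]>.04)&(P[...,2]<.09)
for v in range(200,225): 
    us=np.where(k[v,425:450])[0]+425
    if len(us): print(v,us.min(),us.max(),P[v,us].mean(0).round(4))
k=P[...,2]
print('walls/all high box', P[roi&(k>.045)&(k<.08)].min(0),P[roi&(k>.045)&(k<.08)].max(0))
E
```

```text
blue z [0.     0.0663 0.0692] 775
((536.11865234375, -219.0907745361328), (111.22379302978516, 130.22268676757812), 7.1421122550964355)
[[ 472.8 -161.4]
 [ 489.  -290.6]
 [ 599.4 -276.8]
 [ 583.2 -147.6]]
450 395 [ 0.4918 -0.2899  0.0663]
420 145 [ 0.5987 -0.2798  0.0663]
125 180 [ 0.5833 -0.1535  0.0663]
145 435 [ 0.4748 -0.1605  0.0663]
428 400 [ 0.4898 -0.2812  0.064 ]
447 520 [ 0.4392 -0.288   0.064 ]
200 425 438 [ 0.4928 -0.2693  0.0664]
201 425 437 [ 0.4903 -0.2678  0.0669]
202 425 437 [ 0.4877 -0.2673  0.0667]
203 434 437 [ 0.4851 -0.2788  0.0681]
204 434 437 [ 0.4827 -0.279   0.067 ]
205 434 437 [ 0.4801 -0.2786  0.068 ]
206 434 437 [ 0.4775 -0.2785  0.0684]
207 434 437 [ 0.475  -0.2785  0.068 ]
208 435 438 [ 0.4725 -0.281   0.0681]
209 435 438 [ 0.47   -0.2808  0.0685]
210 435 438 [ 0.4675 -0.2815  0.0662]
211 435 438 [ 0.4649 -0.2809  0.0678]
212 435 438 [ 0.4624 -0.2811  0.067 ]
213 435 438 [ 0.4599 -0.2809  0.0673]
214 436 439 [ 0.4574 -0.2835  0.0671]
215 436 439 [ 0.4549 -0.2835  0.0669]
216 436 439 [ 0.4523 -0.2827  0.0676]
217 437 439 [ 0.4498 -0.2839  0.0689]
218 436 439 [ 0.4473 -0.2835  0.0661]
219 436 439 [ 0.4448 -0.2829  0.0677]
220 436 441 [ 0.4423 -0.2855  0.0673]
221 435 441 [ 0.4397 -0.2837  0.0688]
walls/all high box [ 0.43969877 -0.30458867  0.04500913] [ 0.60885725 -0.13660278  0.07898137]
```

The handle runs from about (0.440,-0.285) to (0.489,-0.280) with its top at z 0.068. That puts the grip near (0.465,-0.281,0.064) and the chamber yaw at about 7.1°. I'll move above it.

Emit:
{"op": "step_arm", "data": {"increments": "0 0 0 4.4 5; 0 0 0 4.4 5; 2.47 -1.3 0.58 0 5; 2.47 -1.3 0.58 0 5; 2.47 -1.3 0.58 0 5; 2.47 -1.3 0.58 0 5; 2.47 -1.3 0.58 0 5; 2.47 -1.3 0.58 0 5; 2.47 -1.3 0.58 0 5; 2.47 -1.3 0.58 0 5; 2.47 -1.3 0.58 0 5; 2.47 -1.3 0.58 0 5; 2.47 -1.3 0.58 0 5; 2.47 -1.3 0.58 0 5; 2.47 -1.3 0.58 0 5; 2.47 -1.3 0.58 0 5", "squeeze": 40}}

```text
clock: 1.43
tcp_pos: [0.4655, -0.2803, 0.1496]
tcp_rot: [0.998, 0.062, -0.0, -0.0]
ft_force: [0.2, -1.8, 0.0]
gripper_width: 0.0501
grasp_force: 0.0
```

```bash
python3 - <<'E'
from h import *
p,d=grab('scene','scene1'); pt,dt=grab('top','top1')
u,v=map(int,proj('scene',[.6,-.28,.12])); print(u,v)
u=min(max(u,50),590);v=min(max(v,50),350)
a=cv2.resize(p[v-50:v+50,u-50:u+50],(600,600),interpolation=cv2.INTER_CUBIC); cv2.imwrite('pics/c2.png',a); print(u-50,v-50)
E
```

```text
355 140
305 90
```

View pics/c2.png

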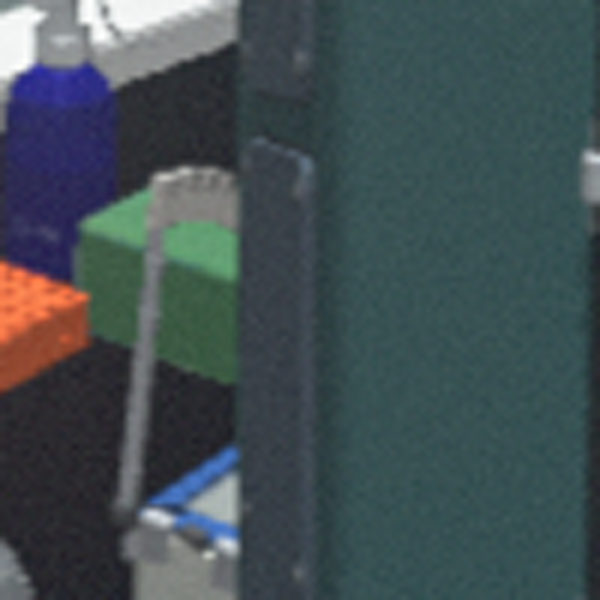

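The arm hides the clip in this view, so I'll check the first scene picture.

```bash
python3 - <<'E'
from h import *
p=cv2.imread('pics/scene0.png');d=np.load('pics/scene0.npy')
print(proj('scene',[.606,-.294,.136]))
for t in np.arange(.3,1.3,.1): 
    h=np.array([.5273,-.1503,.064]);y=np.array([-.124,.992,0]);x=np.array([.992,.124,0])
    print(round(t,1),[tuple(np.round(proj(n,h+x*.07-y*.14*np.cos(t)+.14*np.sin(t)*np.array([0,0,1])),1)) for n in('scene','top')])
cv2.imwrite('pics/c3.png',cv2.resize(p[100:200,310:410],(600,600),interpolation=cv2.INTER_CUBIC))
E
```

```text
(np.float64(357.32687851363676), np.float64(133.60489205605046))
0.3 [(np.float64(350.5), np.float64(144.1)), (np.float64(437.2), np.float64(150.0))]
0.4 [(np.float64(349.9), np.float64(140.7)), (np.float64(437.0), np.float64(149.1))]
0.5 [(np.float64(349.0), np.float64(137.6)), (np.float64(436.2), np.float64(148.3))]
0.6 [(np.float64(347.8), np.float64(134.7)), (np.float64(434.7), np.float64(147.6))]
0.7 [(np.float64(346.3), np.float64(132.2)), (np.float64(432.7), np.float64(147.0))]
0.8 [(np.float64(344.6), np.float64(130.0)), (np.float64(429.9), np.float64(146.6))]
0.9 [(np.float64(342.7), np.float64(128.3)), (np.float64(426.6), np.float64(146.3))]
1.0 [(np.float64(340.5), np.float64(126.9)), (np.float64(422.7), np.float64(146.1))]
1.1 [(np.float64(338.2), np.float64(126.1)), (np.float64(418.2), np.float64(146.1))]
1.2 [(np.float64(335.6), np.float64(125.6)), (np.float64(413.1), np.float64(146.2))]
```

View pics/c3.png

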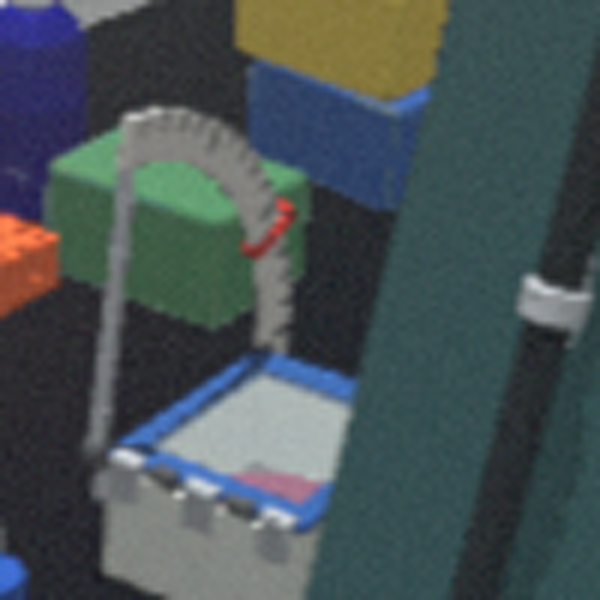

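The clip is the red radial strip, running from crop (245,250) to (290,205). I'll compute its angle from red-pixel depths in both views and from ray intersection.

```bash
python3 - <<'E'
from h import *
ps=np.radians(7.1); x=np.array([np.cos(ps),np.sin(ps),0]);y=np.array([-np.sin(ps),np.cos(ps),0]);h=np.array([.5273,-.1503,.064])
for n,im,roi in (('scene','scene0',(320,370,120,160)),('top','top0',(430,460,140,160)),('top','top1',(430,460,140,160))):
    p=cv2.imread(f'pics/{im}.png');d=np.load(f'pics/{im}.npy');P=cloud(n,d)
    r=p.astype(int); m=(r[...,2]>r[...,1]+50)&(r[...,2]>r[...,0]+50); k=np.zeros_like(m); k[roi[2]:roi[3],roi[0]:roi[1]]=1; m&=k&(P[...,2]>.09)
    q=P[m]-h; a=q@x; b=-(q@y); c=q[:,2]; rad=np.hypot(b,c); th=np.arctan2(c,b)
    for row in np.c_[a,rad*1000,th][np.argsort(rad)][::2].round(3): print(row)
    print(im,len(a),'x',np.median(a).round(4),'r',rad.min(),rad.max(),'th',np.median(th).round(3),th.mean().round(3))
def onx(n,u,v,X):
    o,r=ray(n,u,v); s=(X-(o-h)@x)/(r@x); q=o+r*s-h; b,c=-(q@y),q[2]; return np.hypot(b,c).round(4),np.arctan2(c,b).round(3)
for X in(.06,.07,.08):
    print(X,[onx('scene',310+u/6-.42,100+v/6-.42,X) for u,v in((245,250),(268,235),(290,205))])
E
```

```text
[6.70000e-02 1.37156e+02 4.20000e-01]
[6.10000e-02 1.37857e+02 4.02000e-01]
[6.00000e-02 1.42325e+02 4.03000e-01]
[5.80000e-02 1.50821e+02 4.11000e-01]
[5.80000e-02 1.55462e+02 4.10000e-01]
[6.0000e-02 1.5953e+02 4.3500e-01]
[6.00000e-02 1.63443e+02 3.84000e-01]
[5.90000e-02 1.66963e+02 3.93000e-01]
[6.50000e-02 1.67523e+02 4.26000e-01]
[6.20000e-02 1.72145e+02 3.82000e-01]
scene0 19 x 0.0601 r 0.13715567394864217 0.17214523980290036 th 0.415 0.417
[5.80000e-02 1.47938e+02 4.26000e-01]
[5.80000e-02 1.52284e+02 4.10000e-01]
[6.00000e-02 1.54976e+02 4.21000e-01]
[6.00000e-02 1.57049e+02 4.01000e-01]
[6.10000e-02 1.59864e+02 4.28000e-01]
[5.80000e-02 1.61583e+02 4.09000e-01]
[6.10000e-02 1.63104e+02 2.03000e-01]
[6.00000e-02 1.64358e+02 4.31000e-01]
[6.70000e-02 1.65238e+02 4.16000e-01]
[5.9000e-02 1.6658e+02 4.3200e-01]
[6.40000e-02 1.67367e+02 4.41000e-01]
[5.80000e-02 1.68147e+02 3.86000e-01]
[6.10000e-02 1.69383e+02 4.52000e-01]
[6.50000e-02 1.70094e+02 4.54000e-01]
[6.10000e-02 1.71325e+02 4.30000e-01]
[6.60000e-02 1.71988e+02 4.28000e-01]
top0 31 x 0.0599 r 0.14793796139650106 0.1
[... 429 characters left out ...]
2 4.09000e-01]
[6.20000e-02 1.66912e+02 4.31000e-01]
[6.60000e-02 1.67811e+02 4.49000e-01]
[5.90000e-02 1.68975e+02 4.47000e-01]
[6.30000e-02 1.69718e+02 4.52000e-01]
[5.90000e-02 1.70988e+02 4.30000e-01]
[6.30000e-02 1.71659e+02 4.29000e-01]
top1 34 x 0.0601 r 0.1455673174380685 0.17189658179087824 th 0.421 0.412
0.06 [(np.float64(0.1312), np.float64(0.482)), (np.float64(0.1496), np.float64(0.422)), (np.float64(0.1705), np.float64(0.427))]
0.07 [(np.float64(0.1417), np.float64(0.373)), (np.float64(0.1612), np.float64(0.329)), (np.float64(0.1823), np.float64(0.345))]
0.08 [(np.float64(0.1537), np.float64(0.28)), (np.float64(0.174), np.float64(0.249)), (np.float64(0.1952), np.float64(0.273))]
```

The clip angle is about 0.42 rad. I'll descend and grip.

Emit:
{"op": "step_arm", "data": {"increments": "0 0.05 1.74 0 5; 0 0 1.74 0 5; 0 0 1.74 0 5; 0 0 1.74 0 5; 0 0 1.74 0 5; 0 0 1.74 0 5; 0 0 0 0 5; 0 0 0 0 0; 0 0 0 0 0; 0 0 0 0 0; 0 0 0 0 0; 0 0 0 0 0; 0 0 0 0 0", "squeeze": 40}}

```text
clock: 2.62
tcp_pos: [0.4652, -0.2832, 0.0469]
tcp_rot: [0.998, 0.062, 0.001, 0.001]
ft_force: [-0.4, -6.0, 1.8]
gripper_width: 0.0084
grasp_force: 39.1
```

Emit:
{"op": "step_arm", "data": {"increments": "0 0.1 0 0 0; 0 0.1 0 0 0; 0 -0.01 -0.51 0 0; 0 -0.03 -0.51 0 0; 0 -0.05 -0.51 0 0; 0 -0.08 -0.51 0 0; 0 -0.1 -0.5 0 0; 0 -0.12 -0.5 0 0; 0 -0.14 -0.49 0 0; 0 -0.16 -0.49 0 0; 0 -0.18 -0.48 0 0; 0 -0.2 -0.47 0 0; 0 0 0 0 0; 0 0 0 0 0; 0 0 0 0 0"}}

```text
clock: 3.87
tcp_pos: [0.4638, -0.2739, 0.0956]
tcp_rot: [0.998, 0.062, 0.0, 0.001]
ft_force: [4.4, -4.2, -1.6]
gripper_width: 0.0085
grasp_force: 39.2
```

```bash
python3 - <<'E'
from h import *
o=manip.get_obs(); print(o['tcp_pos'],o['ft_force'])
p,d=grab('top','top2'); P=cloud('top',d)
ps=np.radians(7.1); x=np.array([np.cos(ps),np.sin(ps),0]);y=np.array([-np.sin(ps),np.cos(ps),0]);h=np.array([.5273,-.1503,.064])
hsv=cv2.cvtColor(p,cv2.COLOR_BGR2HSV)
b=(abs(hsv[...,0].astype(int)-108)<12)&(hsv[...,1]>110)&(hsv[...,2]>90); b[:140]=0;b[230:]=0;b[:,:370]=0;b[:,465:]=0
q=P[b&(P[...,2]>.05)]-h; B=-(q@y);C=q[:,2]
f=np.polyfit(B,C,1); print('flap fit slope angle',np.arctan(f[0]),'offset',f[1],len(B),B.min(),B.max())
cv2.imwrite('pics/c4.png',cv2.resize(p[120:235,365:480],(600,600),interpolation=cv2.INTER_CUBIC))
E
```

```text
[ 0.46379523 -0.27392244  0.09556823] [ 4.41065318 -4.17016456 -1.56323932]
flap fit slope angle 0.08446849850692123 offset 0.02862636396681373 790 -0.17588942318809098 0.12237406817373574
```

View pics/c4.png

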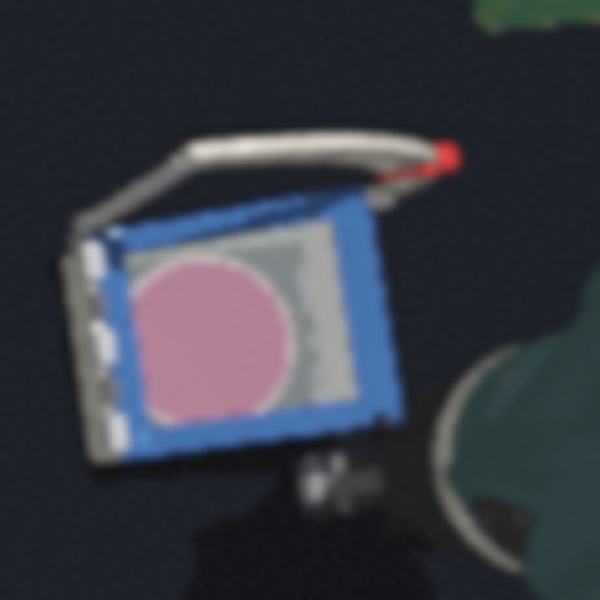

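The flap is up, its free end at crop (370-400,195-415), and the clip is unmoved at (450,157). I'll measure the flap plane robustly against the clip, using the hinge from the shut flap.

```bash
cat > m.py <<'E'
from h import *
import sys
ps=np.radians(7.1); x=np.array([np.cos(ps),np.sin(ps),0]);y=np.array([-np.sin(ps),np.cos(ps),0]);h=np.array([.5273,-.1503,.064])
for t in sys.argv[1:]:
    p=cv2.imread(f'pics/{t}.png');P=cloud('top',np.load(f'pics/{t}.npy'))
    hsv=cv2.cvtColor(p,cv2.COLOR_BGR2HSV)
    b=(abs(hsv[...,0].astype(int)-108)<12)&(hsv[...,1]>140)&(hsv[...,2]>110); b[:140]=0;b[230:]=0;b[:,:370]=0;b[:,465:]=0
    b=cv2.erode(b.astype(np.uint8),np.ones((2,2)))>0
    q=P[b&(P[...,2]>.05)]-h; A=q@x;B=-(q@y);C=q[:,2]; k=(abs(A)<.06)&(B>0.005)&(B<.145); B=B[k];C=C[k]
    for _ in range(5):
        f=np.polyfit(B,C,1); r=C-np.polyval(f,B); k=abs(r)<max(.003,2*r.std()); B,C=B[k],C[k]
    print(t,'angle',np.arctan(f[0]).round(4),'off',f[1].round(4),len(B),'free end r',np.hypot(B,C).max().round(4),r.std().round(4))
E
python3 m.py top0 top1 top2
```

```text
top0 angle -0.0052 off 0.003 294 free end r 0.1319 0.0013
top1 angle -0.001 off 0.0024 267 free end r 0.1319 0.0013
top2 angle 0.3906 off 0.0028 396 free end r 0.132 0.0014
```

Emit:
{"op": "step_arm", "data": {"increments": "0 -0.06 -0.14 0 0; 0 -0.06 -0.14 0 0; 0 0 0 0 0; 0 0 0 0 0; 0 0 0 0 0; 0 0 0 0 0"}}

```text
clock: 4.42
tcp_pos: [0.4636, -0.2728, 0.0982]
tcp_rot: [0.998, 0.062, 0.0, 0.001]
ft_force: [3.6, -3.8, -0.3]
gripper_width: 0.0087
grasp_force: 39.2
```

```bash
python3 - <<'E'
from h import *
for t in('top3','top4','top5'): p,d=grab('top',t)
cv2.imwrite('pics/c5.png',cv2.resize(p[140:175,420:460],(800,700),interpolation=cv2.INTER_CUBIC)); 
p,d=grab('scene','scene5');cv2.imwrite('pics/c6.png',cv2.resize(p[100:200,310:410],(600,600),interpolation=cv2.INTER_CUBIC))
# clip angle averaged over all top frames, front face only
ps=np.radians(7.1); x=np.array([np.cos(ps),np.sin(ps),0]);y=np.array([-np.sin(ps),np.cos(ps),0]);h=np.array([.5273,-.1503,.064])
for t in ('top0','top1','top2','top3','top4','top5'):
    p=cv2.imread(f'pics/{t}.png').astype(int);P=cloud('top',np.load(f'pics/{t}.npy'))
    m=(p[...,2]>p[...,1]+50)&(p[...,2]>p[...,0]+50); k=np.zeros_like(m); k[140:160,430:460]=1
    q=P[m&k]-h; a=q@x;b=-(q@y);c=q[:,2];th=np.arctan2(c,b);r=np.hypot(b,c); k=(r>.13)&(r<.175)&(abs(th-.42)<.08)
    print(t,k.sum(),th[k].mean().round(4),th[k].min().round(3),th[k].max().round(3),a[k].min().round(4),a[k].max().round(4))
o=manip.get_obs();print(o['clock'],o['tcp_pos'],o['ft_force'])
E
python3 m.py top3 top4 top5
```

```text
top0 29 0.4245 0.386 0.454 0.0573 0.0674
top1 32 0.4247 0.389 0.457 0.0573 0.0676
top2 32 0.4258 0.394 0.451 0.0571 0.0672
top3 32 0.4264 0.388 0.456 0.0567 0.0671
top4 32 0.4247 0.384 0.456 0.0571 0.067
top5 32 0.4244 0.381 0.453 0.0571 0.0673
4.6167 [ 0.46366234 -0.27281886  0.09817346] [ 3.63238869 -4.36861309 -1.07545987]
top3 angle 0.4224 off 0.0019 392 free end r 0.132 0.0014
top4 angle 0.4178 off 0.0023 396 free end r 0.1322 0.0015
top5 angle 0.4161 off 0.0026 391 free end r 0.1319 0.0014
```

View pics/c5.png

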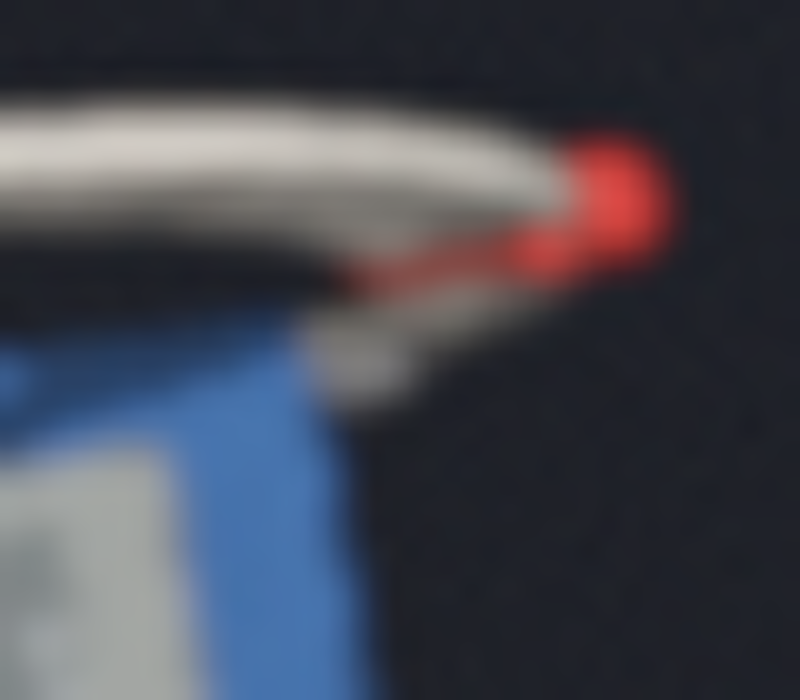

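The pointer end of the flap meets the clip strip in the crop, around (330,290). The flap measures about 0.42 rad and the clip about 0.42 rad. I'll let it settle, check once more and hand in.

Emit:
{"op": "step_arm", "data": {"increments": "0 0 0 0 0; 0 0 0 0 0; 0 0 0 0 0; 0 0 0 0 0; 0 0 0 0 0; 0 0 0 0 0; 0 0 0 0 0; 0 0 0 0 0"}}

```text
clock: 5.28
tcp_pos: [0.4637, -0.2728, 0.0982]
tcp_rot: [0.998, 0.062, 0.0, 0.001]
ft_force: [3.0, -3.9, -0.4]
gripper_width: 0.0083
grasp_force: 39.2
```

```bash
python3 -c "
from h import *
grab('top','top6');grab('top','top7');print(manip.get_obs()['tcp_pos'])"; python3 m.py top6 top7
```

```text
[ 0.46368881 -0.27283879  0.09820563]
top6 angle 0.4164 off 0.0025 387 free end r 0.1321 0.0014
top7 angle 0.4234 off 0.0017 375 free end r 0.132 0.0013
```

```bash
python3 -c "
from station import order
print(order.job_done())"
```

```text
the job is handed in; nothing more can be done
None
```

The pink-lid dish is in the right chamber: its flap is raised to about 0.42 rad, level with its red clip as measured from the top camera, and the gripper is holding it steady; the job is handed in.

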